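Clamp a re-bonded tube rack in its jig with an F-clamp

ROBOT

A 6-joint arm with a two-finger parallel gripper is mounted at the origin on the work surface. World frame = base frame: x ahead of the robot, y to its left, z up, the work surface at z = 0. Lengths are in m, angles in rad, forces in N, time in s.
With the tool pointing down it reaches from about 0.375 to 0.9 m from the base axis. Payload 3.1 kg.
Tool frame: the origin (TCP) lies midway between the tips of the shut fingers; the grasp point (between the pads) lies 19 mm behind it; z points along the fingers, y is the line along which they close (so a half turn about z gives the same grasp; the last joint's range is limited). The gripper opens to 87 mm and grips with 3 to 60 N. Pads are 19 mm wide; open, the fingers measure 117 mm over their backs; the gripper's body (75 mm by 190 mm) begins 51 mm behind the grasp point.
Start: joints at [0.963, 0.527, 1.433, -0, 1.181, -0.178], TCP at [0.26, 0.568, 0.223] pointing down, gripper open.
Joint ranges: [-3.08, 3.08], [-0.75, 2.2], [0.22, 2.44], [-1.43, 4.57], [0, 2.65], [-2.85, 2.85]. Speed limits (rad/s): [2.79, 2.79, 3.14, 3.14, 3.14, 3.14].

INTERFACE

Orientations are given as a unit quaternion [x, y, z, w].
In Python, from rig import status, imaging, order gives the robot as it stands.
- The arm moves only by the tool arm_command, never from a script. Its argument "deltas" is one flat list of numbers, 5 for each row, row after row: the opening, from -1 (shut) to 1 (fully open), so that 0 is half open, then the shift along the tool's x, y, z in m, then the turn about the tool's z in rad. In form: [gripper, tx, ty, tz, roll, gripper, tx, ty, tz, roll, ...]. A call has 1 to 12 rows; each row shifts and turns the commanded pose from where the row before left it, along the tool's axes as they then stand; what a row does not reach is not made up. A row lasts 1/8 s, in which the tool goes at most 62.5 mm and 10.7 degrees, less where a joint would pass 70% of its speed; a pose out of reach is approached as far as the arm can. A call with a gripper value outside its range is refused whole. The fingers move at their own pace and stop on an object; "newtons" is the grip in N (left out, the last holds). Time passes only in rows, so rows that do not move let the fingers close. It gives the time, the measured TCP pose, the force, the opening and the grip force at its end, in the units of the state.
- status.get_obs(): the state, without advancing time (a new reading comes with each control period).
- imaging.camera(name): name is "scene" or "top" or "wrist"; returns (picture, depth): 480x640x3 uint8, red, green, blue; 480x640 float32, m along the optical axis (not along the pixel's ray), 0 where there is no reading.
- imaging.camera_params(name): a dict with "intrinsics" (3x3 intrinsics, pixels), "camera_from_world" (4x4, takes a point from world to camera coordinates). Camera axes: x right, y up, looking along -z (the intrinsics and any distortion apply to the point x, -y, -z); pixel columns grow to the right and rows downward; lengths in m; the calibration is good to about 2 mm. A picture is of the moment at which its call begins: read the wrist's pose just before it. camera_params takes no time and is no camera call; for the wrist camera it gives the pose at the moment of the call.
- order.hand_in(): hands the job in; it is judged then, once.
The state is a dict: "time": time; "q": joint angles; "joint_velocities": joint speeds; "joint_torque": joint torques, N m; "position": TCP position; "tool_rot": TCP orientation; "ft_force": force on the tool from outside, world axes, zero at the start; "moment": the same for the moment, N m; "grip_width": finger opening in m; "grip_force": force on a finger pad.
Only numpy, scipy, OpenCV 4.12 (cv2) and the standard library are available. Lean on these libraries where they do the work, as an engineer would, in place of code of your own. Each camera call takes 0.05 s, during which the arm holds its last target. There are 200 camera calls.

TASK

The purple tube rack in the jig has just had its top deck stuck back on and has to set under the F-clamp. Push the rack by its base along the rails until it is fully home against the end stop, without shifting the deck on it; then, leaving the screw alone, slide the clamp's red free jaw down by pushing it near the bar, firmly but not hard, until the orange foot bears on the deck and the jaw tilts and binds. Finally screw the black handle clockwise until it is hand-tight, about half to three quarters of a turn after the jaw has bound and never so tight that the deck could crack, then let go, and leave the other things on the bench alone.

Things in the scene. Friction and masses are not known exactly. Their poses are not given: they have to be found in the camera images.
- jig: Bonding jig, fixed: grey base plate 12 mm thick, x -175 to +75 mm, y -65 to +135 mm in its own frame. Origin on the bench straight below the clamp's screw; +x is the way the rack is pushed, z up. Two aluminium rails along x (x -60 to +60 mm) guide the rack with 1.5 mm of play each side. The whole clamp stands over the line x = 0, on the +y side.
- stop_face (a point): Middle of the end stop's face, at x = +60 mm of the jig, 18 mm above the bench: a low aluminium block, 10 mm high above the plate, against which the rack's base comes home.
- bar_top (a point): Centre of the top of the clamp's upright steel bar, 190 mm above the bench, at x = 0, y = +108 mm of the jig. The bar is flat, 7 mm (jig x) by 16 mm (jig y), fixed to the jig.
- rack: Dark purple rack without its deck, loose, 0.2 to 0.37 kg; origin under its centre, axes along the jig's. Base slab 120 (x) by 76 (y) by 12 mm high, sliding on the plate between the rails (3 to 6 N when pushed steadily; a quick knock feels twice that); end cheeks at x = +-49 mm rise to 55 mm and carry the deck. Starts 45 to 85 mm short of home. Home: base touching the end stop, origin at x = 0, y about 0 of the jig.
- rack_end (a point): Centre of the rear (-x) end face of the rack's base, 60 mm behind the rack's centre, 18 mm above the bench: push here, fingertips down behind the base just clear of the plate (12 mm). The base stands out 6 mm beyond the deck there.
- deck: Lilac deck with eight tube holes, 108 by 74 by 5 mm, lying on the rack's cheeks, so far held by friction only: pushing or knocking it shifts it. Origin at the centre of its underside, 55 mm above the rack's underside; top 72 mm above the bench. The foot comes down on the solid web in its middle. It could crack at about 50 N.
- jaw: The clamp's red free jaw: an eye 50 mm high that slides on the bar and an arm that reaches 108 mm along the jig's -y to the screw. Origin in the middle of the eye, on the bar's axis: 142 to 156 mm above the bench at the start, about 121 mm when the foot meets the deck, 119 mm once bound. Weighs about 0.4 kg with its screw, yet stays where it is left.
- jaw_tilt (a joint): Tilt of the jaw on the bar, rad: about -0.005 hanging free, +0.01 to +0.02 when it has been pushed on against the deck and has bound, +0.03 when clamped tight. Pushed down near the bar the jaw slides with 2 to 7 N when pushed slowly (10 to 20 mm/s), more in jerks; pushed far out, at the screw, it jams. Pressing on with about 15 N after the foot has met the deck binds it, and it then holds by itself.
- jaw_push (a point): Point on the flat top of the jaw's arm, 29 mm from the bar's axis towards the screw, 11 mm above the jaw's origin: push down here. The arm is 16 to 19 mm wide and 22 mm high. Beside it the eye stands 14 mm higher (its near face 14 mm from the bar's axis) and the bar up to 60 mm higher: keep the slim side of the fingers, or a leaning tool, towards the bar. The handle's top is 63 mm above the arm, 79 mm away.
- handle (a joint): Turn of the screw handle, rad, 0 at the start, growing clockwise seen from above (tightening). Screw and foot advance 6 mm a turn out of the jaw. With the foot on the deck the handle hardly sinks: the jaw's outer end is forced up instead.
- handle_grip (a point): On the screw's axis, half-way up the black barrel-shaped handle: 28 mm in diameter at the middle, 26 mm at the ends, 44 mm long, upright over the jaw's outer end (63 mm above the arm's top to the handle's top). Take it from above; it leans with the jaw by up to 0.04 rad, and must be left free to lean: straightening it, or pulling it aside by more than a millimetre, lets the jaw slip. Turns at about 0.09 N m when free, about 0.12 N m when tight, and stays as it is left.
- cap: Swivel foot under the screw with a soft orange cap, 25 mm in diameter; origin 14 mm above the cap's face. With the jaw bound each rad of the handle adds about 3.5 N to its press on the deck. A jaw just bound by hand gives 5 to 15 N; hand-tight is 15 to 40 N, so half to three quarters of a turn more.
- foot_face (a point): Centre of the cap's underside, which bears on the deck: 60 mm below the top of the jaw's arm and 101 mm below handle_grip while the screw is unturned.
- sample_cup: Clear specimen cup with red lid, 64 mm across, 72 mm high, standing beside the jig: leave alone. Origin under its centre.
- marker: Blue marker pen, 13 mm thick, 130 mm long, lying beside the jig: leave alone.
- tips_blue: Blue pipette-tip box with clear lid, 86 by 122 by 82 mm: leave alone.
- tips_yellow: Yellow pipette-tip box with clear lid, 86 by 122 by 82 mm: leave alone.
- tube: Standing clear 50 ml tube with green cap, 35 mm across, 126 mm high: leave alone.
- reagent: Amber reagent bottle, 68 mm across, 130 mm high: leave alone.
- tube_tray: Cream tube tray with 15 holes, 105 by 150 by 30 mm: leave alone.
Not all that is in view belongs to the job. What is shaped like the deck but pink is not meant.

How it is judged:
By the outcome, as a careful person would: the job done as asked, in the order asked, and still so for the second after the job is handed in, with the robot touching nothing.
It also fails if it takes over 70 s, if anything falls off the work surface, if the arm or the gripper's body presses on something with over 40 N, if the wrist force passes 120 N, or if a joint passes its speed limit or range.

## Working session

There is one attempt and no reset: what is moved stays moved. The work goes in short steps, Python scripts to look and compute and a tool call to move; the robot and the scene stay as the last step left them, time stands still between calls to the robot, and variables do not carry over. Pictures are saved under pics/ and viewed, at most 10 in all, crops included, and the job is handed in when it is done.

Besides the shell and the picture viewer there is one more tool, called after ">>>" as name(argument=value, ...) on one line, values as JSON. arm_command: Moves the arm, as the interface text tells. Its arguments: {"type":"object","properties":{"deltas":{"type":"array"},"newtons":{"type":"number"}},"required":["deltas"]}

```bash
mkdir -p pics; cat > h.py <<'E'
import numpy as np, cv2
from rig import status, imaging, order
def snap(n):
    P=imaging.camera_params(n); im,d=imaging.camera(n); return im,d,P
def unproj(P,d,u,v,w=1):
    z=np.median(d[v-w:v+w+1,u-w:u+w+1]); K=P["intrinsics"]
    c=np.array([(u-K[0,2])/K[0,0]*z,-(v-K[1,2])/K[1,1]*z,-z,1])
    return (np.linalg.inv(P["camera_from_world"])@c)[:3]
def cloud(P,d):
    K=P["intrinsics"];v,u=np.mgrid[:480,:640]
    c=np.stack([(u-K[0,2])/K[0,0]*d,-(v-K[1,2])/K[1,1]*d,-d,np.ones_like(d)],-1)
    return (c@np.linalg.inv(P["camera_from_world"]).T)[...,:3]
def save(n,im): cv2.imwrite("pics/"+n,im[...,::-1])
E
python3 - <<'E'
from h import *
for n in("scene","top"):
    im,d,P=snap(n); save(n+"0.png",im); np.savez(n+"0.npz",im=im,d=d,K=P["intrinsics"],C=P["camera_from_world"])
    print(n,P)
print(status.get_obs())
E
```

```text
scene {'intrinsics': array([[560.51031058,   0.        , 312.73059613],
       [  0.        , 560.51031058, 239.78290883],
       [  0.        ,   0.        ,   1.        ]]), 'camera_from_world': array([[ 0.42580621,  0.90471958,  0.01309773, -0.18728563],
       [-0.78350958,  0.36144137,  0.50544324,  0.36286457],
       [ 0.45255034, -0.22548307,  0.86276044, -1.64241599],
       [ 0.        ,  0.        ,  0.        ,  1.        ]])}
top {'intrinsics': array([[481.06264354,   0.        , 321.68722138],
       [  0.        , 481.06264354, 242.45077544],
       [  0.        ,   0.        ,   1.        ]]), 'camera_from_world': array([[-1.71784798e-02, -9.99852252e-01, -6.11216000e-04,
        -3.63692412e-02],
       [ 9.97567145e-01, -1.71805204e-02,  6.75619719e-02,
        -5.49198369e-01],
       [-6.75624908e-02,  5.50882969e-04,  9.97714892e-01,
        -1.41674081e+00],
       [ 0.00000000e+00,  0.00000000e+00,  0.00000000e+00,
         1.00000000e+00]])}
{'time': 0.1, 'q': array([ 9.62540461e-01,  5.28347896e-01,  1.43380278e+00,  5.33040584e-06,
        1.18138379e+00, -1.78483831e-01]), 'joint_velocities': array([ 0.00050094, -0.00049247, -0.00409999, -0.00026924,  0.00241437,
        0.00053106]), 'joint_torque': array([-3.69093068e-04, -4.40988564e+01, -1.77149642e+01,  6.34453073e-02,
        5.34398295e-02, -5.87986347e-05]), 'position': array([0.25998903, 0.56762239, 0.22167593]), 'tool_rot': array([ 2.13236959e-01,  9.77000029e-01, -8.95807362e-04, -3.74428221e-04]), 'ft_force': array([0.59906426, 0.27491577, 0.73975973]), 'moment': array([ 0.03234738, -0.00119997, -0.04855412]), 'grip_force': 0.0, 'grip_width': 0.08735791913028178}
```

View pics/scene0.png

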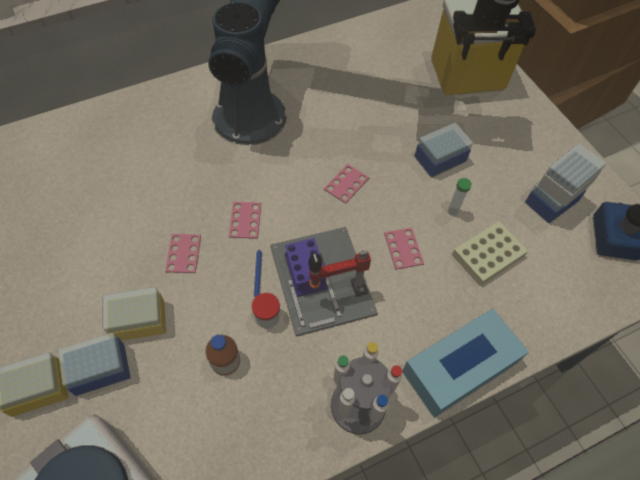

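View pics/top0.png

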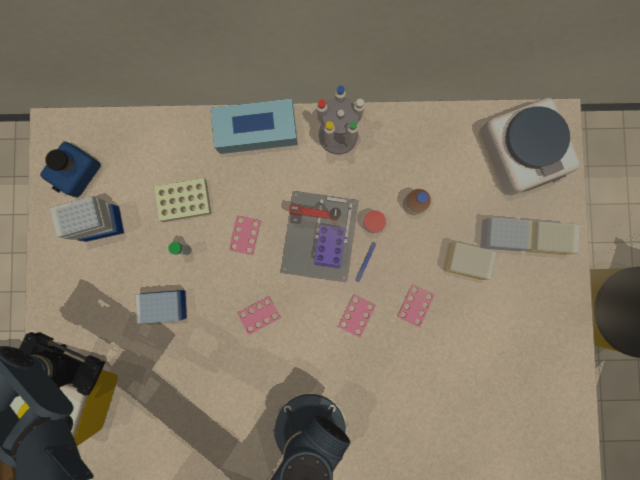

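The top view shows the jig at (320,235). The purple rack with its lilac deck is at (330,246), the end stop at (335,198), the red jaw at (313,211) and the handle at (335,213). The cup (374,221) and marker (366,262) are close by on the right. Possible confusions are the pink decks at (245,235), (259,314), (356,315) and (416,305). The lilac one at (330,246) is the right one.

```bash
python3 - <<'E'
from h import *
im=np.load("top0.npz")["im"]; c1=cv2.resize(im[180:290,270:400],None,fx=6,fy=5.4,interpolation=cv2.INTER_CUBIC)
c1=cv2.resize(im[180:290,265:405],(763,600),interpolation=cv2.INTER_CUBIC);save("c1.png",c1)
im=np.load("scene0.npz")["im"]; save("c2.png",cv2.resize(im[220:340,240:390],(750,600),interpolation=cv2.INTER_CUBIC))
E
```

```text
(no output)
```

View pics/c1.png

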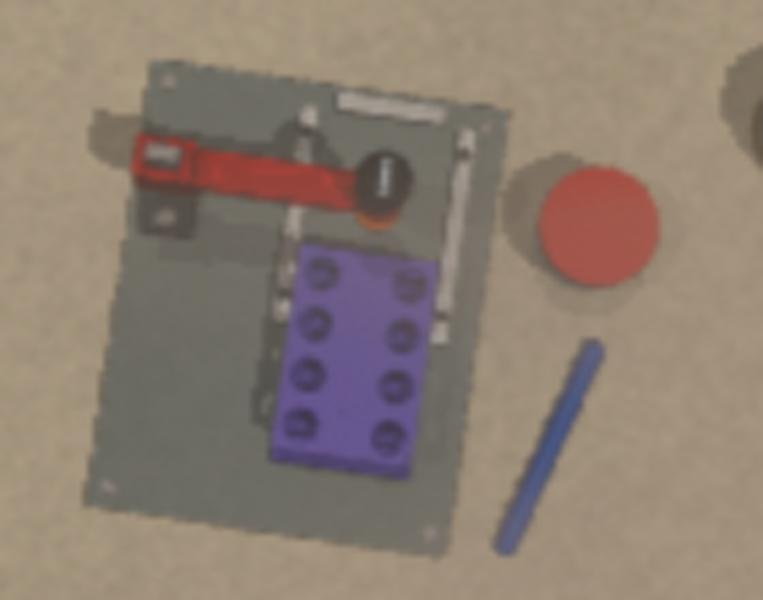

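View pics/c2.png

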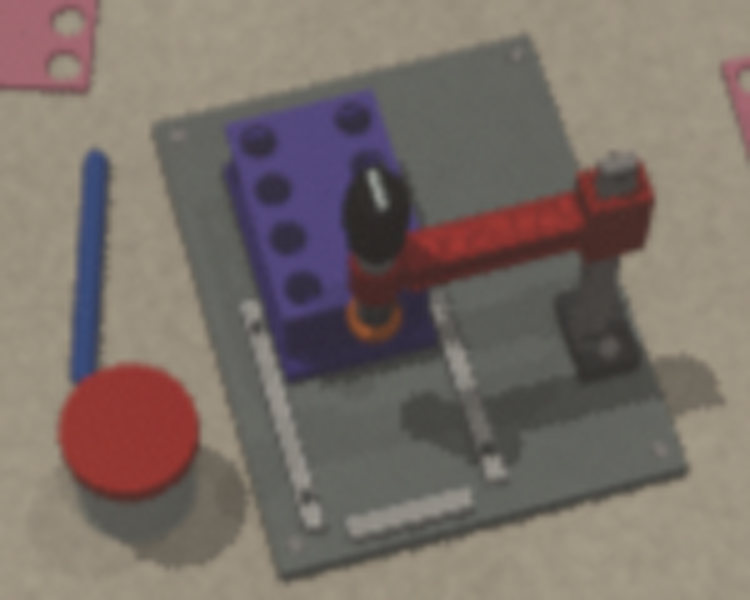

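The crops show:
- **Top crop:** plate corners at (150,60), (510,107), (447,557) and (85,507), deck corners at (302,243), (438,263), (410,470) and (272,458), and the bar top at (163,155).
- **Scene crop:** plate corners at (155,125), (527,35), (687,470) and (283,580), and the bar top at (618,165).

Next I fit the jig pose.

```bash
cat >> h.py <<'E'
def ray(P,u,v,z):
    K=P["intrinsics"];T=np.linalg.inv(P["camera_from_world"])
    r=T[:3,:3]@np.array([(u-K[0,2])/K[0,0],-(v-K[1,2])/K[1,1],-1]);o=T[:3,3]
    return (o+r*(z-o[2])/r[2])
def fit(A,B):
    a=A-A.mean(0);b=B-B.mean(0);th=np.arctan2((a[:,0]*b[:,1]-a[:,1]*b[:,0]).sum(),(a*b).sum())
    R=np.array([[np.cos(th),-np.sin(th)],[np.sin(th),np.cos(th)]]);t=B.mean(0)-R@A.mean(0)
    return th,t,R,B-(A@R.T+t)
E
python3 - <<'E'
from h import *
J=np.array([[75,135],[75,-65],[-175,-65],[-175,135]])/1e3
P={n:imaging.camera_params(n) for n in("top","scene")}
t=np.array([(150,60),(510,107),(447,557),(85,507)])/5.4545+[265,180]-.4
s=np.array([(687,470),(283,580),(155,125),(527,35)])/5+[240,220]-.4
tf=lambda p:p/5.4545+np.array([265,180])-.4
for n,p in(("top",t),("scene",s)):
    W=np.array([ray(P[n],u,v,.012)[:2] for u,v in p]); th,o,R,res=fit(J,W); print(n,th,o,(res*1e3).round(1).tolist())
    f=lambda n,p,z:((ray(P[n],*p,z)[:2]-o)@R*1e3).round(1)
    if n=="top":
        for c in[(302,243),(438,263),(410,470),(272,458)]: print("deck",f(n,tf(np.array(c)),.072))
        print("bar",f(n,tf(np.array((163,155))),.19),"stop",f(n,tf(np.array((337,103))),.022),f(n,tf(np.array((445,120))),.022))
    else: print("bar",f(n,np.array((618,165))/5+[240,220]-.4,.19))
# depth based jig frame heights
for n in("top","scene"):
    z=np.load(n+"0.npz");C=cloud(P[n],z["d"]);np.set_printoptions(suppress=True,precision=1)
    L=(C[...,:2]-o)@R*1e3; H=C[...,2]*1e3
    def q(x0,x1,y0,y1,h0,h1):
        m=(L[...,0]>x0)&(L[...,0]<x1)&(L[...,1]>y0)&(L[...,1]<y1)&(H>h0)&(H<h1); 
        return m.sum(),np.r_[L[m].mean(0),np.median(H[m]),np.percentile(L[m],[3,97],axis=0).ravel()] if m.any() else 0
    print(n,"plate",q(-160,-140,0,100,0,40),"deck",q(-150,-20,-40,45,60,85),"arm",q(-12,12,35,75,120,190),"handle",q(-20,20,-20,20,190,250),"bar",q(-15,15,95,125,180,200))
E
```

```text
top -0.15541713793157044 [ 0.61309622 -0.08115152] [[-0.7, 0.2], [0.6, -0.9], [0.2, 0.4], [-0.1, 0.3]]
deck [-21.2  36.6]
deck [-21.9 -36. ]
deck [-132.   -36.1]
deck [-135.8   36.5]
bar [ -0.5 106.9] stop [63.1 29.1] [ 62.  -30.9]
scene -0.16078274478956908 [ 0.61608001 -0.08016909] [[-0.9, -1.6], [0.7, 0.9], [0.6, 1.9], [-0.5, -1.3]]
bar [ -0.7 107.2]
top plate (np.int64(225), array([-150. ,   50.2,   12.5, -159.3,    3.6, -140.6,   97.1])) deck (np.int64(758), array([ -78.6,   -1.2,   72.4, -130.4,  -36.1,  -27.3,   34.2])) arm (np.int64(107), array([ -3.2,  55.3, 155.7, -11.7,  36.4,   6. ,  73.5])) handle (np.int64(96), array([ -5.1,  -1.4, 217.8, -16. , -13.1,   6.8,  10.4])) bar (np.int64(21), array([ -3.2, 106.4, 189.4,  -7.6,  98.9,   2. , 113.5]))
scene plate (np.int64(143), array([-149.9,   73.5,   12.2, -159.6,   49.5, -140.4,   98.1])) deck (np.int64(802), array([ -86.6,   -6.5,   72. , -130.5,  -35.8,  -26.4,   34.5])) arm (np.int64(214), array([  0.8,  54.8, 155. , -10.5,  35.8,   7.1,  74.1])) handle (np.int64(190), array([  2.4,  -2.1, 215.3, -11.1, -13.7,  11.8,  11.4])) bar (np.int64(45), array([ -1.5, 107. , 189.1,  -8. ,  98.9,   2.4, 115.7]))
```

Jig origin is about (0.614, -0.081) with yaw -0.157. The rack is about 78 mm short of home, its rear face is at jig x ≈ -138, and the jaw arm's top is at 155 mm. I'll move behind the rack with the fingers shut.

>>> arm_command(deltas=[-1,-0.04,-0.044,0,0,-1,-0.04,-0.044,0,0,-1,-0.04,-0.044,0,0,-1,-0.04,-0.044,0,0,-1,-0.04,-0.044,0,0,-1,-0.04,-0.044,0,0,-1,-0.04,-0.044,0,0,-1,-0.04,-0.044,0,0,-1,-0.04,-0.044,0,0,-1,-0.04,-0.044,0,0,-1,-0.04,-0.045,0,-0.136,-1,0,0,0,-0.136], newtons=15)

```text
time: 1.6
position: [0.4604, -0.0606, 0.2226]
tool_rot: [0.08, 0.997, -0.001, 0.001]
ft_force: [0.1, 0.4, 0.1]
grip_width: 0.0009
grip_force: 0.0
```

```bash
cat >> h.py <<'E'
O=np.array([.6145,-.0808]);TH=-.157
RJ=np.array([[np.cos(TH),-np.sin(TH)],[np.sin(TH),np.cos(TH)]])
from scipy.spatial.transform import Rotation as Rn
def st():
    s=status.get_obs();p=s["position"];R=Rn.from_quat(s["tool_rot"]).as_matrix()
    ax=lambda k:np.degrees(np.arctan2(*(RJ.T@R[:2,k])[::-1]))
    print("t%.2f jig mm"%s["time"],((p[:2]-O)@RJ*1e3).round(1),"z %.1f"%(p[2]*1e3),"toolx ang in jig %.1f y %.1f"%(ax(0),ax(1)),"tz",R[:,2].round(4),"F jig",(RJ.T@s["ft_force"][:2]).round(2),s["ft_force"][2].round(2),"M",s["moment"].round(3),"w",round(s["grip_width"]*1e3,1),"gf",round(s["grip_force"],1),"q",s["q"].round(2))
    return s
E
python3 - <<'E'
from h import *
st(); im,d,P=snap("wrist"); save("w1.png",im); np.savez("w1.npz",im=im,d=d)
C=cloud(P,d);L=(C[...,:2]-O)@RJ*1e3;H=C[...,2]*1e3
for nm,(x0,x1,y0,y1,h0,h1) in dict(deck=(-150,-10,-45,45,66,78),base=(-160,-100,-45,45,17,30),plate=(-174,-150,-60,60,5,16)).items():
    m=(L[...,0]>x0)&(L[...,0]<x1)&(L[...,1]>y0)&(L[...,1]<y1)&(H>h0)&(H<h1)
    print(nm,m.sum(),np.percentile(np.c_[L[m],H[m]],[2,50,98],axis=0).round(1).tolist() if m.any() else "")
E
```

```text
t1.60 jig mm [-155.4   -4.2] z 222.6 toolx ang in jig 179.9 y 89.9 tz [ 0.0023 -0.0017 -1.    ] F jig [0.07 0.37] 0.07 M [ 0.069 -0.01  -0.051] w 0.9 gf 0.0 q [-0.37  0.31  1.82 -0.    1.   -1.78]
deck 2958 [[-131.3, -34.6, 67.4], [-114.3, 1.3, 71.5], [-85.9, 37.4, 73.0]]
base 1105 [[-137.5, -35.1, 17.8], [-132.5, 0.1, 23.5], [-100.9, 38.0, 28.1]]
plate 3315 [[-173.8, -57.7, 10.1], [-162.0, 0.2, 11.7], [-150.5, 57.5, 13.3]]
```

View pics/w1.png

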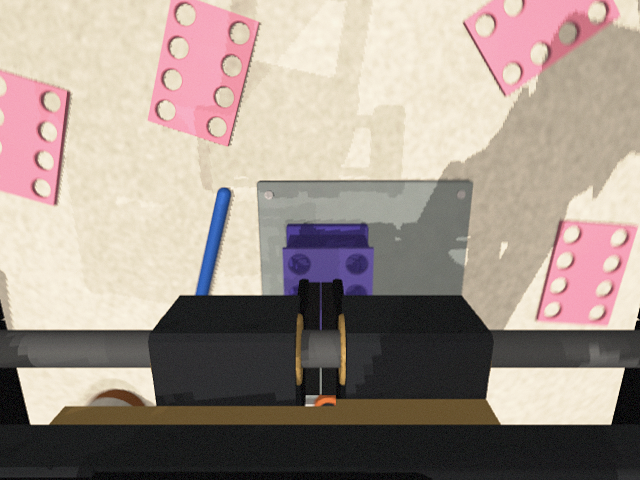

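The wrist view shows the rack's rear end at (328,235), in front of the shut fingers at (321,290) and clear of them. The marker at (213,240) is well away. Going down now.

>>> arm_command(deltas=[-1,0.001,0.004,0.05,0,-1,0,0,0.05,0,-1,0,0,0.05,0,-1,0,0,0.035,0,-1,0,0,0.012,0,-1,0,0,0.008,0,-1,0,0,0,0])

```text
time: 2.52
position: [0.4584, -0.052, 0.018]
tool_rot: [0.079, 0.997, -0.0, 0.0]
ft_force: [0.4, 1.0, -0.6]
grip_width: 0.0006
grip_force: 0.0
```

```bash
python3 - <<'E'
from h import *
st()
E
```

```text
t2.52 jig mm [-158.7    4.1] z 18.0 toolx ang in jig 180.0 y 90.0 tz [ 9.e-04 -3.e-04 -1.e+00] F jig [0.27 1.05] -0.6 M [ 0.006 -0.019 -0.001] w 0.6 gf 0.0 q [-0.36  0.7   1.99 -0.    0.46 -1.77]
```

>>> arm_command(deltas=[-1,-0.003,-0.0035,0,0,-1,-0.003,0,0,0,-1,-0.002,0,0,0,-1,-0.002,0,0,0,-1,-0.002,0,0,0,-1,-0.002,0,0,0,-1,-0.003,0,0,0,-1,-0.003,0,0,0,-1,-0.003,0,0,0,-1,-0.003,0,0,0,-1,-0.003,0,0,0,-1,-0.003,0,0,0])

```text
time: 4.03
position: [0.4895, -0.0606, 0.0175]
tool_rot: [0.079, 0.997, -0.0, 0.0]
ft_force: [-2.0, 0.3, -1.5]
grip_width: 0.0005
grip_force: 0.8
```

```bash
python3 - <<'E'
from h import *
st()
E
```

```text
t4.03 jig mm [-126.6    0.4] z 17.5 toolx ang in jig 180.0 y 90.0 tz [ 5.e-04 -2.e-04 -1.e+00] F jig [-1.98 -0.04] -1.48 M [0.067 0.304 0.02 ] w 0.5 gf 0.8 q [-0.35  0.71  1.91  0.    0.52 -1.76]
```

>>> arm_command(deltas=[-1,-0.003,0,0,0,-1,-0.0035,0,0,0,-1,-0.0035,0,0,0,-1,-0.0035,0,0,0,-1,-0.0035,0,0,0,-1,-0.0035,0,0,0,-1,-0.0035,0,0,0,-1,-0.0035,0,0,0,-1,-0.0035,0,0,0,-1,-0.0035,0,0,0,-1,-0.0035,0,0,0,-1,-0.0035,0,0,0])

```text
time: 5.52
position: [0.5301, -0.067, 0.0175]
tool_rot: [0.079, 0.997, 0.0, -0.0]
ft_force: [-1.4, -0.3, -0.2]
grip_width: 0.0006
grip_force: 1.0
```

```bash
python3 - <<'E'
from h import *
st()
E
```

```text
t5.53 jig mm [-85.5   0.4] z 17.5 toolx ang in jig 180.0 y 90.0 tz [-2.e-04  1.e-04 -1.e+00] F jig [-1.35 -0.48] -0.18 M [0.062 0.408 0.05 ] w 0.6 gf 1.0 q [-0.34  0.74  1.8  -0.    0.6  -1.75]
```

>>> arm_command(deltas=[-1,-0.003,0,0,0,-1,-0.003,0,0,0,-1,-0.002,0,0,0,-1,-0.002,0,0,0,-1,-0.001,0,0,0,-1,-0.001,0,0,0])

```text
time: 6.28
position: [0.5417, -0.0688, 0.0176]
tool_rot: [0.079, 0.997, 0.0, -0.0]
ft_force: [-2.2, 0.9, -0.4]
grip_width: 0.0008
grip_force: 1.2
```

```bash
python3 - <<'E'
from h import *
st()
E
```

```text
t6.28 jig mm [-73.8   0.4] z 17.6 toolx ang in jig 180.0 y 90.0 tz [-4.e-04  1.e-04 -1.e+00] F jig [-2.32  0.51] -0.43 M [ 0.04   0.483 -0.02 ] w 0.8 gf 1.2 q [-0.33  0.74  1.77 -0.    0.63 -1.74]
```

>>> arm_command(deltas=[-1,-0.001,0,0,0,-1,-0.001,0,0,0,-1,-0.001,0,0,0,-1,-0.001,0,0,0])

```text
time: 6.78
position: [0.544, -0.0692, 0.0175]
tool_rot: [0.079, 0.997, 0.0, -0.002]
ft_force: [-6.9, -0.0, 3.3]
grip_width: 0.0003
grip_force: 3.1
```

>>> arm_command(deltas=[-1,-0.001,0,0,0])

```text
time: 6.9
position: [0.544, -0.0691, 0.0175]
tool_rot: [0.079, 0.997, 0.0, -0.003]
ft_force: [-7.8, -1.2, 5.8]
grip_width: 0.0005
grip_force: 3.9
```

>>> arm_command(deltas=[-1,-0.001,0,0,0])

```text
time: 7.02
position: [0.544, -0.0691, 0.0175]
tool_rot: [0.078, 0.997, 0.001, -0.004]
ft_force: [-9.8, -0.5, 6.7]
grip_width: 0.0004
grip_force: 4.6
```

```bash
python3 - <<'E'
from h import *
st()
E
```

```text
t7.03 jig mm [-71.4   0.5] z 17.5 toolx ang in jig 180.0 y 90.0 tz [-0.0079  0.0017 -1.    ] F jig [-9.65 -2.  ] 6.74 M [-0.141  1.633 -0.031] w 0.4 gf 4.6 q [-0.33  0.75  1.76 -0.    0.64 -1.74]
```

It stalled at jig x -71.4 with the force rising to 10 N, so the rack is against the stop. I'll back off, rise and turn 90°.

>>> arm_command(deltas=[-1,0.006,0,0,0,-1,0.016,0,0,0,-1,0.01,0,-0.04,0,-1,0,0,-0.055,0.1745,-1,0,0,-0.055,0.1745,-1,0,0,-0.055,0.1745,-1,0,0,-0.012,0.1745,-1,0,0,0,0.1745,-1,0,0,0,0.1745,-1,0,0,0,0.1745,-1,0,0,0,0.1745,-1,0,0,0,0.1745])

```text
time: 8.52
position: [0.5179, -0.0653, 0.2353]
tool_rot: [0.762, 0.647, 0.001, 0.002]
ft_force: [-0.6, 0.0, -0.6]
grip_width: 0.0002
grip_force: 0.0
```

```bash
python3 - <<'E'
from h import *
st()
for n in("top","scene"):
    im,d,P=snap(n); save(n+"1.png",im)
    C=cloud(P,d);L=(C[...,:2]-O)@RJ*1e3;H=C[...,2]*1e3
    for nm,(x0,x1,y0,y1,h0,h1) in dict(deck=(-80,80,-45,45,66,78),arm=(-15,15,30,75,120,175),handle=(-20,20,-20,20,190,222),bar=(-15,15,95,125,182,200),stop=(40,75,-30,30,19,25)).items():
        m=(L[...,0]>x0)&(L[...,0]<x1)&(L[...,1]>y0)&(L[...,1]<y1)&(H>h0)&(H<h1)
        print(n,nm,m.sum(),np.percentile(np.c_[L[m],H[m]],[2,50,98],axis=0).round(1).tolist() if m.any() else "")
    a=cv2.resize(im[180:290,265:405] if n=="top" else im[220:340,240:390],(400,320),interpolation=cv2.INTER_CUBIC)
    b=a if n=="top" else np.hstack([b,a])
save("c3.png",b)
E
```

```text
t8.53 jig mm [-97.8   0.3] z 235.3 toolx ang in jig 89.6 y -0.4 tz [ 0.0049 -0.0013 -1.    ] F jig [-0.64 -0.06] -0.64 M [-0.053  0.049 -0.001] w 0.2 gf 0.0 q [-0.34  0.37  1.68  0.    1.09 -0.18]
top deck 125 [[-6.3, -35.4, 66.8], [45.3, -2.1, 72.2], [51.8, 36.1, 77.5]]
top arm 57 [[-9.5, 40.6, 139.7], [2.0, 61.2, 156.5], [8.0, 74.2, 162.7]]
top handle 0 
top bar 22 [[-6.3, 99.7, 185.4], [-1.7, 107.1, 188.7], [3.9, 114.8, 193.5]]
top stop 34 [[60.4, -25.4, 19.9], [64.2, 2.7, 22.0], [68.2, 26.7, 24.8]]
scene deck 875 [[-52.9, -35.1, 67.0], [13.3, -5.5, 72.0], [52.4, 37.4, 76.7]]
scene arm 242 [[-9.7, 31.1, 134.6], [4.2, 52.5, 154.8], [9.4, 74.7, 159.8]]
scene handle 188 [[-11.2, -12.9, 192.3], [4.6, -1.4, 215.7], [12.7, 12.8, 220.7]]
scene bar 42 [[-5.6, 100.3, 182.4], [1.2, 108.4, 189.3], [4.8, 116.5, 193.1]]
scene stop 153 [[49.9, -28.8, 19.3], [60.6, 0.8, 22.6], [70.0, 28.1, 24.8]]
```

View pics/c3.png

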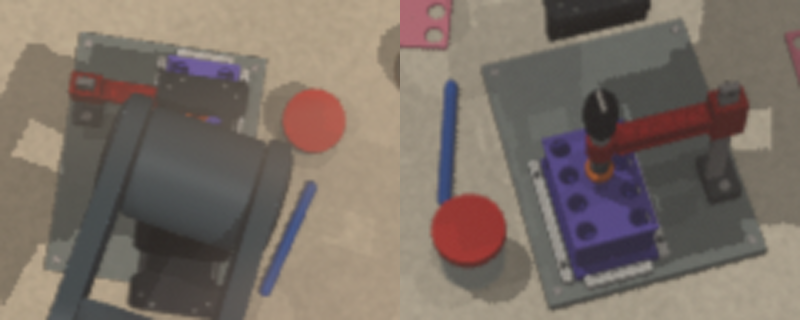

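Right crop: the rack front meets the stop at (615,270), and the deck spans jig x -53 to +52, so it is home and centred. The jaw arm is unmoved. Next I go over the push point.

>>> arm_command(deltas=[-1,0.026,0.033,0,0,-1,0.026,0.033,0,0,-1,0.026,0.032,0,0,-1,0,0,0.02,0,-1,0,0,0.03,0,-1,0,0,0.01,0,-1,0,0,0,0])

```text
time: 9.5
position: [0.6253, -0.0032, 0.1742]
tool_rot: [0.76, 0.65, -0.0, -0.0]
ft_force: [0.4, -0.3, 0.0]
grip_width: 0.0002
grip_force: 0.0
```

```bash
python3 - <<'E'
from h import *
st()
E
```

```text
t9.50 jig mm [-1.5 78.3] z 174.2 toolx ang in jig 90.0 y 0.0 tz [-3.e-04  1.e-04 -1.e+00] F jig [ 0.48 -0.19] 0.01 M [-0.061  0.023 -0.   ] w 0.2 gf 0.0 q [-0.18  0.58  1.48  0.    1.08 -0.03]
```

>>> arm_command(deltas=[-1,0,0.0015,0.007,0,-1,0,0,0.005,0,-1,0,0,0.003,0,-1,0,0,0.0015,0,-1,0,0,0.0015,0,-1,0,0,0.0015,0,-1,0,0,0.0015,0])

```text
time: 10.38
position: [0.6267, -0.0034, 0.1546]
tool_rot: [0.76, 0.649, 0.0, 0.0]
ft_force: [-1.7, 0.5, 6.5]
grip_width: 0.0004
grip_force: 3.2
```

```bash
python3 - <<'E'
from h import *
st()
E
```

```text
t10.38 jig mm [-0.  78.4] z 154.6 toolx ang in jig 90.0 y -0.0 tz [ 6.e-04 -3.e-04 -1.e+00] F jig [-1.73  0.2 ] 6.51 M [-0.048  0.409  0.04 ] w 0.4 gf 3.2 q [-0.18  0.61  1.49 -0.    1.04 -0.03]
```

>>> arm_command(deltas=[-1,0,0,0.0015,0,-1,0,0,0.0015,0,-1,0,0,0.002,0,-1,0,0,0.002,0])

```text
time: 10.88
position: [0.6268, -0.0034, 0.148]
tool_rot: [0.76, 0.649, 0.0, 0.0]
ft_force: [-2.2, 0.4, 6.6]
grip_width: 0.0005
grip_force: 3.7
```

>>> arm_command(deltas=[-1,0,0,0.002,0,-1,0,0,0.002,0,-1,0,0,0.002,0,-1,0,0,0.002,0])

```text
time: 11.38
position: [0.6268, -0.0034, 0.14]
tool_rot: [0.76, 0.649, 0.0, 0.0]
ft_force: [-1.6, -0.5, 7.2]
grip_width: 0.0002
grip_force: 3.6
```

```bash
python3 - <<'E'
from h import *
st()
E
```

```text
t11.38 jig mm [ 0.  78.4] z 140.0 toolx ang in jig 90.0 y -0.0 tz [ 8.e-04 -3.e-04 -1.e+00] F jig [-1.5  -0.78] 7.25 M [-0.048  0.426 -0.015] w 0.2 gf 3.6 q [-0.18  0.63  1.5  -0.    1.01 -0.03]
```

>>> arm_command(deltas=[-1,0,0,0.002,0,-1,0,0,0.0015,0,-1,0,0,0.0015,0])

```text
time: 11.75
position: [0.6268, -0.0034, 0.1349]
tool_rot: [0.76, 0.649, 0.0, 0.0]
ft_force: [-2.1, 0.1, 6.8]
grip_width: 0.0002
grip_force: 3.4
```

>>> arm_command(deltas=[-1,0,0,0.0015,0,-1,0,0,0.0015,0])

```text
time: 12.0
position: [0.6268, -0.0033, 0.1319]
tool_rot: [0.761, 0.649, 0.0, 0.0]
ft_force: [-3.5, 1.9, 9.9]
grip_width: 0.0003
grip_force: 5.4
```

>>> arm_command(deltas=[-1,0,0,0.001,0])

```text
time: 12.12
position: [0.6268, -0.0032, 0.1317]
tool_rot: [0.76, 0.649, 0.0, 0.0]
ft_force: [-4.0, 1.7, 13.1]
grip_width: 0.0003
grip_force: 6.8
```

>>> arm_command(deltas=[-1,0,0,0.0005,0])

```text
time: 12.25
position: [0.6268, -0.0032, 0.1316]
tool_rot: [0.76, 0.649, 0.0, 0.0]
ft_force: [-4.4, 0.6, 14.7]
grip_width: 0.0005
grip_force: 7.1
```

>>> arm_command(deltas=[-1,0,0,0.0005,0])

```text
time: 12.38
position: [0.6268, -0.0032, 0.1315]
tool_rot: [0.76, 0.649, 0.0, 0.0]
ft_force: [-4.4, 0.3, 16.7]
grip_width: 0.0003
grip_force: 8.0
```

>>> arm_command(deltas=[-1,0,0,0.0005,0,-1,0,0,0,0])

```text
time: 12.62
position: [0.6268, -0.0032, 0.1314]
tool_rot: [0.76, 0.649, 0.0, 0.001]
ft_force: [-4.9, 1.1, 15.6]
grip_width: 0.0006
grip_force: 8.1
```

```bash
python3 - <<'E'
from h import *
st()
E
```

```text
t12.62 jig mm [ 0.1 78.6] z 131.4 toolx ang in jig 90.0 y -0.0 tz [ 1.5e-03 -3.0e-04 -1.0e+00] F jig [-5.05  0.34] 15.59 M [ 0.068  0.98  -0.017] w 0.6 gf 8.1 q [-0.18  0.64  1.51 -0.    0.99 -0.03]
```

>>> arm_command(deltas=[-1,0,-0.0005,0.0007,0,-1,0,0,0,0])

```text
time: 12.88
position: [0.6268, -0.0032, 0.1312]
tool_rot: [0.76, 0.649, 0.001, 0.001]
ft_force: [-4.4, 0.8, 18.3]
grip_width: 0.0004
grip_force: 9.0
```

>>> arm_command(deltas=[-1,0,-0.0005,0.0007,0,-1,0,0,0,0])

```text
time: 13.12
position: [0.6268, -0.0032, 0.1311]
tool_rot: [0.76, 0.649, 0.001, 0.002]
ft_force: [-5.0, 1.3, 20.2]
grip_width: 0.0006
grip_force: 10.1
```

```bash
python3 - <<'E'
from h import *
st()
im,d,P=snap("scene"); save("s2.png",im)
C=cloud(P,d);L=(C[...,:2]-O)@RJ*1e3;H=C[...,2]*1e3
for nm,(x0,x1,y0,y1,h0,h1) in dict(deck=(-80,80,-45,45,66,78),arm1=(-15,15,50,60,120,175),arm2=(-15,15,25,35,120,175),handle=(-20,20,-20,20,180,222),eye=(-15,15,94,125,130,160)).items():
        m=(L[...,0]>x0)&(L[...,0]<x1)&(L[...,1]>y0)&(L[...,1]<y1)&(H>h0)&(H<h1)
        print(nm,m.sum(),np.percentile(np.c_[L[m],H[m]],[2,50,98],axis=0).round(1).tolist() if m.any() else "")
E
```

```text
t13.12 jig mm [ 0.1 78.6] z 131.1 toolx ang in jig 90.0 y -0.0 tz [ 4.1e-03 -7.0e-04 -1.0e+00] F jig [-5.18  0.48] 20.16 M [-0.029  0.922  0.017] w 0.6 gf 10.1 q [-0.18  0.64  1.51  0.    0.99 -0.03]
deck 837 [[-53.2, -35.5, 67.1], [16.5, -6.2, 72.0], [52.6, 37.2, 77.0]]
arm1 40 [[-9.8, 50.7, 121.3], [1.5, 54.9, 130.7], [9.4, 59.5, 134.6]]
arm2 40 [[-9.9, 25.2, 123.2], [2.0, 30.2, 131.2], [8.9, 34.8, 136.0]]
handle 139 [[-10.4, -11.3, 180.6], [2.8, 0.3, 193.3], [12.6, 12.6, 198.6]]
eye 75 [[0.8, 94.6, 131.2], [8.6, 107.3, 142.1], [12.1, 121.6, 149.3]]
```

The foot has met the deck and the jaw has been pressed to 20 N with the deck unmoved. I'll lift off and back away to look at the handle.

>>> arm_command(deltas=[-1,0,0.0005,-0.003,0,-1,0,0,-0.008,0,-1,0,0,-0.04,0,-1,0,0,-0.05,0,-1,0,-0.05,0,0,-1,0,-0.06,0,0,-1,-0.03,-0.04,0,0,0,-0.03,0,0,0,0,0,0,0,0])

```text
time: 14.3
position: [0.4685, -0.0403, 0.2279]
tool_rot: [0.761, 0.648, 0.0, 0.0]
ft_force: [-0.5, 0.2, 0.4]
grip_width: 0.0132
grip_force: 0.0
```

```bash
cat > hd.py <<'E'
from h import *
s=st(); out=[]
for n in("scene","top","wrist"):
    im,d,P=snap(n); C=cloud(P,d);L=(C[...,:2]-O)@RJ*1e3;H=C[...,2]*1e3
    dark=im.max(-1)<90
    for nm,(x0,x1,y0,y1,h0,h1) in dict(deck=(-80,80,-45,45,66,78),arm1=(-15,15,60,70,120,175),arm2=(-15,15,25,35,120,175),htop=(-20,20,-20,20,188,202),hall=(-20,20,-20,20,152,202)).items():
        m=(L[...,0]>x0)&(L[...,0]<x1)&(L[...,1]>y0)&(L[...,1]<y1)&(H>h0)&(H<h1)
        print(n,nm,m.sum(),np.percentile(np.c_[L[m],H[m]],[2,50,98],axis=0).round(1).tolist() if m.any() else "")
    Lw=O+RJ@np.zeros(2); c=P["camera_from_world"]@np.r_[Lw,.19,1]; K=P["intrinsics"]
    u,v=K[0,0]*c[0]/-c[2]+K[0,2],-K[1,1]*c[1]/-c[2]+K[1,2]; print(n,"predicted top",u,v)
    if 30<u<610 and 30<v<450:
        u,v=int(u),int(v); r=28 if n!="wrist" else 60; r=min(r,v,479-v,u,639-u); out.append(cv2.resize(im[v-r:v+r,u-r:u+r],(390,390),interpolation=cv2.INTER_CUBIC)); print("crop",n,u-r,v-r,390/(2*r))
save("hd.png",np.hstack(out[:2]))
E
python3 hd.py
```

```text
t14.30 jig mm [-150.6   17.2] z 227.9 toolx ang in jig 89.8 y -0.2 tz [ 7.e-04 -4.e-04 -1.e+00] F jig [-0.56  0.16] 0.41 M [-0.05   0.084  0.007] w 13.2 gf 0.0 q [-0.32  0.31  1.8  -0.    1.03 -0.16]
scene deck 831 [[-52.9, -35.1, 67.1], [16.5, -6.6, 71.9], [52.7, 37.3, 77.0]]
scene arm1 38 [[-9.8, 60.7, 123.7], [0.7, 65.8, 131.2], [9.1, 69.7, 135.5]]
scene arm2 43 [[-9.5, 25.2, 121.7], [0.1, 30.1, 131.2], [8.2, 34.7, 134.7]]
scene htop 108 [[-10.6, -10.9, 188.9], [0.8, 0.2, 194.0], [11.3, 12.6, 197.8]]
scene hall 203 [[-10.1, -12.2, 158.1], [6.0, -0.5, 189.8], [12.9, 12.8, 197.7]]
scene predicted top 314.51310228962313 264.3298572447474
crop scene 286 236 6.964285714285714
top deck 427 [[-44.3, -36.0, 66.6], [20.6, -5.2, 72.2], [51.4, 35.9, 77.5]]
top arm1 26 [[-10.5, 60.4, 124.2], [-2.0, 65.0, 130.7], [7.2, 69.7, 135.0]]
top arm2 25 [[-11.0, 25.2, 129.4], [-0.3, 29.7, 132.5], [7.2, 34.6, 137.1]]
top htop 75 [[-13.8, -11.1, 189.3], [-2.4, 0.1, 194.4], [9.9, 11.5, 200.7]]
top hall 93 [[-14.8, -12.2, 174.5], [-3.4, 0.1, 193.5], [10.1, 11.7, 200.6]]
top predicted top 334.4827745400793 212.8637927291054
crop top 306 184 6.964285714285714
wrist deck 5953 [[-54.7, -34.5, 67.5], [-23.4, 5.0, 71.6], [51.7, 38.0, 73.5]]
wrist arm1 569 [[-10.0, 60.3, 121.1], [-2.6, 65.1, 130.6], [8.2, 69.7, 132.1]]
wrist arm2 504 [[-10.4, 25.5, 121.1], [-3.0, 30.1, 130.9], [8.1, 34.8, 132.5]]
wrist htop 1870 [[-13.5, -8.8, 188.5], [-3.9, 3.5, 193.8], [8.1, 13.8, 195.8]]
wrist hall 3801 [[-14.8, -7.9, 154.7], [-8.1, 5.9, 187.6], [7.2, 14.9, 195.6]]
wrist predicted top 600.7716572703368 303.63948256751996
crop wrist 561 264 5.0
```

View pics/hd.png

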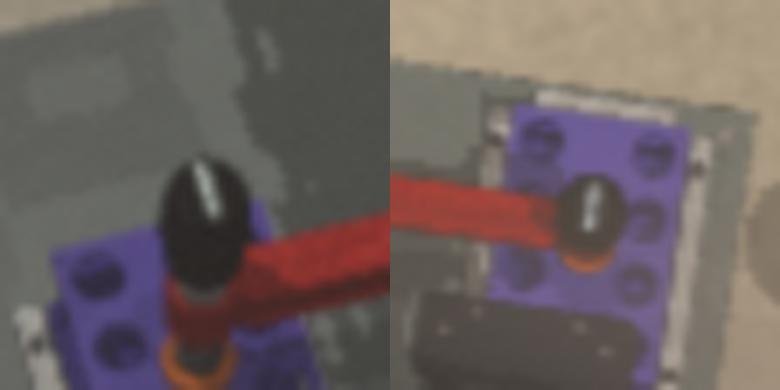

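The crops show the handle top at (205,190) on the left and (592,210) on the right, standing upright, with the foot on the deck's middle. The handle is near jig (-0.8, 0.4). I'm going over it with the gripper half open.

>>> arm_command(deltas=[0,-0.005,0.05,0,0,0,-0.006,0.05,0,0,0,-0.006,0.05,0,0,0,0,0,0,-0.1635,0,0,0,0,-0.1635,0,0,0,0,-0.1635,0,0,0,0,-0.1635,0,0,0,0,0])

```text
time: 15.45
position: [0.6144, -0.0782, 0.2271]
tool_rot: [0.512, 0.859, 0.0, -0.0]
ft_force: [-0.6, 0.3, -0.2]
grip_width: 0.0435
grip_force: 0.0
```

```bash
python3 - <<'E'
from h import *
st()
E
```

```text
t15.45 jig mm [-0.5  2.5] z 227.1 toolx ang in jig 127.4 y 37.4 tz [-7.e-04  5.e-04 -1.e+00] F jig [-0.69  0.21] -0.17 M [0.04  0.034 0.02 ] w 43.5 gf 0.0 q [-0.31  0.52  1.44  0.    1.19 -0.8 ]
```

>>> arm_command(deltas=[0,-0.0015,-0.0015,0.01,0,0,0,0,0.025,0,0,0,0,0.025,0,0,0,0,0.009,0,-0.25,0,0,0,0,-0.25,0,0,0,0], newtons=3)

```text
time: 16.2
position: [0.6142, -0.0816, 0.1595]
tool_rot: [0.512, 0.859, 0.0, 0.001]
ft_force: [-0.2, 0.3, -0.7]
grip_width: 0.0341
grip_force: 0.0
```

```bash
cat > g.py <<'E'
from h import *
s=st();R=Rn.from_quat(s["tool_rot"]).as_matrix();print("F tool",(R.T@s["ft_force"]).round(2),"M tool",(R.T@s["moment"]).round(3))
E
python3 g.py
```

```text
t16.20 jig mm [-0.2 -0.8] z 159.5 toolx ang in jig 127.4 y 37.4 tz [ 1.8e-03 -6.0e-04 -1.0e+00] F jig [-0.21  0.23] -0.74 M [-0.066 -0.001  0.009] w 34.1 gf 0.0 q [-0.31  0.59  1.51 -0.    1.04 -0.81]
F tool [ 0.31 -0.03  0.74] M tool [ 0.031 -0.059 -0.009]
```

>>> arm_command(deltas=[-0.29,0,0,0,0,-0.33,0,0,0,0])

```text
time: 16.45
position: [0.6139, -0.0815, 0.1594]
tool_rot: [0.512, 0.859, 0.0, 0.001]
ft_force: [-0.5, 0.4, 0.4]
grip_width: 0.0298
grip_force: 0.0
```

```bash
python3 g.py
```

```text
t16.45 jig mm [-0.5 -0.8] z 159.4 toolx ang in jig 127.4 y 37.4 tz [ 1.4e-03 -5.0e-04 -1.0e+00] F jig [-0.54  0.28] 0.35 M [-0.034  0.007 -0.022] w 29.8 gf 0.0 q [-0.31  0.59  1.51 -0.    1.04 -0.81]
F tool [ 0.55 -0.26 -0.35] M tool [ 0.022 -0.026  0.022]
```

>>> arm_command(deltas=[-0.37,0,0,0,0,-0.4,0,0,0,0])

```text
time: 16.7
position: [0.6145, -0.0811, 0.1593]
tool_rot: [0.512, 0.859, 0.001, 0.001]
ft_force: [1.9, 1.5, 1.8]
grip_width: 0.0278
grip_force: 3.0
```

```bash
python3 g.py
```

```text
t16.70 jig mm [ 0.1 -0.3] z 159.3 toolx ang in jig 127.4 y 37.4 tz [ 2.7e-03  2.0e-04 -1.0e+00] F jig [1.6  1.77] 1.8 M [ 0.282 -0.402  0.065] w 27.8 gf 3.0 q [-0.31  0.59  1.51  0.    1.04 -0.81]
F tool [ 0.43  2.35 -1.79] M tool [-0.488  0.057 -0.064]
```

>>> arm_command(deltas=[-0.4,0,0.0005,0,0,-0.4,0,0.0005,0,0,-0.4,0,0,0,0])

```text
time: 17.08
position: [0.6146, -0.0811, 0.1592]
tool_rot: [0.512, 0.859, -0.0, 0.0]
ft_force: [0.6, 0.6, 3.7]
grip_width: 0.0279
grip_force: 3.0
```

```bash
python3 g.py
```

```text
t17.07 jig mm [ 0.2 -0.2] z 159.2 toolx ang in jig 127.4 y 37.4 tz [ 8.e-04 -5.e-04 -1.e+00] F jig [0.47 0.64] 3.74 M [ 0.096 -0.144 -0.018] w 27.9 gf 3.0 q [-0.31  0.59  1.51 -0.    1.04 -0.81]
F tool [ 0.22  0.77 -3.74] M tool [-0.173  0.015  0.018]
```

>>> arm_command(deltas=[-0.25,0,0.0003,0,0,-0.25,0,0,-0.001,0.1636,-0.25,0,0,0,0.1636,-0.25,0,0,0,0.1636,-0.25,0,0,0,0.1636,-0.25,0,0,0,0.1636,-0.25,0,0,0,0.1636,-0.25,0,0,0,0.1636,-0.25,0,0,0,0.1636,-0.31,0,0,0,0,-0.33,0,0,0,0])

```text
time: 18.45
position: [0.6139, -0.0807, 0.1591]
tool_rot: [0.929, 0.371, -0.001, -0.0]
ft_force: [0.0, 0.6, 0.1]
grip_width: 0.0297
grip_force: 0.0
```

```bash
python3 g.py
```

```text
t18.45 jig mm [-0.6 -0. ] z 159.1 toolx ang in jig 52.6 y -37.4 tz [-1.7e-03  2.0e-04 -1.0e+00] F jig [-0.08  0.63] 0.07 M [-0.046  0.033  0.015] w 29.7 gf 0.0 q [-0.31  0.6   1.51 -0.    1.04  0.5 ]
F tool [ 0.46 -0.45 -0.07] M tool [-0.01  -0.056 -0.015]
```

>>> arm_command(deltas=[-0.37,0,0,0,0,-0.4,0,0,0,0])

```text
time: 18.7
position: [0.6139, -0.0805, 0.1593]
tool_rot: [0.929, 0.371, -0.001, -0.001]
ft_force: [-0.6, 0.4, -1.4]
grip_width: 0.0281
grip_force: 3.0
```

```bash
python3 g.py
```

```text
t18.70 jig mm [-0.6  0.2] z 159.3 toolx ang in jig 52.5 y -37.5 tz [-1.7e-03  5.0e-04 -1.0e+00] F jig [-0.66  0.32] -1.39 M [-0.028  0.255 -0.041] w 28.1 gf 3.0 q [-0.31  0.59  1.51 -0.    1.04  0.5 ]
F tool [-0.14 -0.72  1.39] M tool [ 0.156 -0.204  0.041]
```

>>> arm_command(deltas=[-0.25,0.0007,-0.0002,0,0,-0.25,0,0,0,-0.1636,-0.25,0,0,0,-0.1636,-0.25,0,0,0,-0.1636,-0.25,0,0,0,-0.1636,-0.25,0,0,0,-0.1636,-0.25,0,0,0,-0.1636,-0.25,0,0,0,-0.1636,-0.25,0,0,0,-0.1636,-0.33,0,0,0,0,-0.4,0,0,0,0,-0.4,0,0,0,0])

```text
time: 20.2
position: [0.6147, -0.0806, 0.1598]
tool_rot: [0.512, 0.859, -0.0, -0.0]
ft_force: [-1.1, -1.9, 2.2]
grip_width: 0.0279
grip_force: 3.0
```

```bash
python3 g.py
```

```text
t20.20 jig mm [0.1 0.3] z 159.8 toolx ang in jig 127.4 y 37.4 tz [-7.e-04 -8.e-04 -1.e+00] F jig [-0.79 -2.09] 2.24 M [-0.354  0.385  0.057] w 27.9 gf 3.0 q [-0.31  0.59  1.5  -0.    1.04 -0.8 ]
F tool [-1.18 -1.89 -2.23] M tool [ 0.507 -0.129 -0.057]
```

>>> arm_command(deltas=[-0.4,0,-0.0004,0,0,-0.4,0,-0.0003,0,0,-0.4,0,0,0,0])

```text
time: 20.58
position: [0.6146, -0.0806, 0.1598]
tool_rot: [0.512, 0.859, 0.0, 0.0]
ft_force: [-1.5, -1.7, 2.1]
grip_width: 0.0275
grip_force: 3.0
```

```bash
python3 g.py
```

```text
t20.57 jig mm [0.  0.2] z 159.8 toolx ang in jig 127.4 y 37.4 tz [ 6.e-04 -3.e-04 -1.e+00] F jig [-1.21 -1.87] 2.06 M [-0.33   0.185 -0.033] w 27.5 gf 3.0 q [-0.31  0.59  1.51 -0.    1.04 -0.81]
F tool [-0.75 -2.1  -2.06] M tool [ 0.32  -0.202  0.033]
```

>>> arm_command(deltas=[-0.4,0,-0.0005,0,0,-0.4,0,0,0,0])

```text
time: 20.82
position: [0.6145, -0.0806, 0.1598]
tool_rot: [0.512, 0.859, 0.0, 0.001]
ft_force: [1.4, 0.0, 1.5]
grip_width: 0.0277
grip_force: 3.0
```

```bash
python3 g.py
```

```text
t20.82 jig mm [-0.1  0.2] z 159.8 toolx ang in jig 127.4 y 37.4 tz [ 1.3e-03  1.0e-04 -1.0e+00] F jig [1.4  0.24] 1.55 M [-0.19  -0.059 -0.005] w 27.7 gf 3.0 q [-0.31  0.59  1.51  0.    1.04 -0.81]
F tool [-0.66  1.26 -1.55] M tool [ 0.039 -0.195  0.005]
```

>>> arm_command(deltas=[-0.5,0,0,0,0,-0.5,0,0,0,0.1636,-0.5,0,0,0,0.1636,-0.5,0,0,0,0.1636,-0.5,0,0,0,0.1636], newtons=14)

```text
time: 21.45
position: [0.6142, -0.0804, 0.1598]
tool_rot: [0.762, 0.647, 0.0, 0.0]
ft_force: [-0.1, 0.3, 2.3]
grip_width: 0.0273
grip_force: 14.0
```

```bash
python3 g.py
```

```text
t21.45 jig mm [-0.4  0.3] z 159.8 toolx ang in jig 89.7 y -0.3 tz [ 6.e-04  2.e-04 -1.e+00] F jig [-0.15  0.25] 2.31 M [-0.087  0.009  0.08 ] w 27.3 gf 14.0 q [-0.31  0.59  1.51  0.    1.04 -0.15]
F tool [ 0.25 -0.15 -2.31] M tool [-0.005 -0.088 -0.08 ]
```

>>> arm_command(deltas=[-0.5,0,0,0,0.1636,-0.5,0,0,0,0.1636,-0.5,0,0,0,0.1636,-0.5,0,0,0,0.1636])

```text
time: 21.95
position: [0.6139, -0.0801, 0.1597]
tool_rot: [0.93, 0.368, 0.0, -0.0]
ft_force: [-0.0, 1.0, 1.9]
grip_width: 0.0273
grip_force: 14.0
```

```bash
python3 g.py
```

```text
t21.95 jig mm [-0.7  0.6] z 159.7 toolx ang in jig 52.2 y -37.8 tz [ 2.e-04  6.e-04 -1.e+00] F jig [-0.17  0.99] 1.89 M [-0.099  0.032  0.088] w 27.3 gf 14.0 q [-0.31  0.59  1.51  0.    1.04  0.51]
F tool [ 0.67 -0.74 -1.89] M tool [-0.05  -0.091 -0.088]
```

>>> arm_command(deltas=[-0.5,0,0,0,0.1636,-0.5,0,0,0,0.1636,-0.5,0,0,0,0.1636,-0.5,0,0,0,0.1636])

```text
time: 22.45
position: [0.6136, -0.0796, 0.1596]
tool_rot: [0.999, 0.05, -0.0, -0.001]
ft_force: [-0.2, 1.7, 2.4]
grip_width: 0.0273
grip_force: 14.0
```

```bash
python3 g.py
```

```text
t22.45 jig mm [-1.1  1. ] z 159.6 toolx ang in jig 14.7 y -75.3 tz [-8.0e-04  1.3e-03 -1.0e+00] F jig [-0.46  1.62] 2.38 M [0.005 0.24  0.063] w 27.3 gf 14.0 q [-0.31  0.59  1.51  0.    1.04  1.16]
F tool [-0.04 -1.68 -2.38] M tool [ 0.029 -0.239 -0.062]
```

>>> arm_command(deltas=[-0.5,0,0,0,0.1636,-0.5,0,0,0,0.1636,-0.5,0,0,0,0.1636,-0.5,0,0,0,0.1636])

```text
time: 22.95
position: [0.6136, -0.0789, 0.1595]
tool_rot: [0.962, -0.274, -0.001, -0.001]
ft_force: [0.5, 3.4, 1.1]
grip_width: 0.0273
grip_force: 14.0
```

```bash
python3 g.py
```

```text
t22.95 jig mm [-1.2  1.7] z 159.5 toolx ang in jig -22.8 y -112.8 tz [-9.0e-04  2.8e-03 -1.0e+00] F jig [-0.04  3.42] 1.14 M [0.415 0.218 0.125] w 27.3 gf 14.0 q [-0.31  0.59  1.51  0.    1.04  1.82]
F tool [-1.36 -3.14 -1.13] M tool [ 0.237 -0.404 -0.125]
```

Turned 2.6 rad so far. The side load has reached 3.4 N, so I'll re-grip with an offset to leave the lean free.

>>> arm_command(deltas=[-0.25,0,0,0,0,-0.25,-0.0005,-0.0009,0,0,-0.25,0,0,0,-0.1636,-0.25,0,0,0,-0.1636,-0.25,0,0,0,-0.1636,-0.25,0,0,0,-0.1636,-0.25,0,0,0,-0.1636,-0.25,0,0,0,-0.1636,-0.31,0,0,0,0,-0.37,0,0,0,0,-0.4,0,0,0,0], newtons=3)

```text
time: 24.32
position: [0.6137, -0.0794, 0.1595]
tool_rot: [0.977, 0.213, -0.0, -0.0]
ft_force: [0.1, 0.4, -0.3]
grip_width: 0.0278
grip_force: 3.0
```

```bash
python3 g.py
```

```text
t24.32 jig mm [-1.   1.3] z 159.5 toolx ang in jig 33.7 y -56.3 tz [-7.e-04  6.e-04 -1.e+00] F jig [0.01 0.44] -0.28 M [ 0.034  0.231 -0.027] w 27.8 gf 3.0 q [-0.31  0.59  1.51  0.    1.04  0.83]
F tool [ 0.26 -0.36  0.28] M tool [ 0.127 -0.196  0.027]
```

>>> arm_command(deltas=[-0.5,0,0,0,0,-0.5,0,0,0,0.1636,-0.5,0,0,0,0.1636,-0.5,0,0,0,0.1636,-0.5,0,0,0,0.1636], newtons=14)

```text
time: 24.95
position: [0.6136, -0.0788, 0.1594]
tool_rot: [0.993, -0.114, -0.0, -0.001]
ft_force: [-1.1, 1.6, -0.9]
grip_width: 0.0273
grip_force: 14.0
```

```bash
python3 g.py
```

```text
t24.95 jig mm [-1.2  1.8] z 159.4 toolx ang in jig -4.1 y -94.1 tz [-8.0e-04  1.2e-03 -1.0e+00] F jig [-1.39  1.45] -0.9 M [0.271 0.206 0.12 ] w 27.3 gf 14.0 q [-0.31  0.59  1.51  0.    1.04  1.49]
F tool [-1.49 -1.34  0.9 ] M tool [ 0.217 -0.262 -0.12 ]
```

>>> arm_command(deltas=[-0.5,0,0,0,0.1636,-0.5,0,0,0,0.1636,-0.5,0,0,0,0.1636,-0.5,0,0,0,0])

```text
time: 25.45
position: [0.6138, -0.0783, 0.1594]
tool_rot: [0.937, -0.349, -0.001, -0.001]
ft_force: [1.2, 5.2, -1.2]
grip_width: 0.0274
grip_force: 14.0
```

```bash
python3 g.py
```

```text
t25.45 jig mm [-1.1  2.3] z 159.4 toolx ang in jig -31.8 y -121.8 tz [-4.0e-04  2.1e-03 -1.0e+00] F jig [0.4  5.29] -1.18 M [0.747 0.079 0.001] w 27.4 gf 14.0 q [-0.31  0.59  1.51  0.    1.04  1.97]
F tool [-2.44 -4.71  1.19] M tool [ 0.513 -0.548 -0.001]
```

3.76 rad (0.6 turn) in total. Letting go, rising straight up, then moving clear.

>>> arm_command(deltas=[-0.2,-0.0004,-0.0009,0,0,0,0,0,0,0,0,0,0,0,0,0,0,0,-0.02,0,0,0,0,-0.04,0,0,0,0,-0.04,0,0,0,0,0,-0.1636,0,0,0,0,-0.1636,0,0,0,0,-0.1636,0,0,0,0,-0.1636,0,0,0,0,-0.1636,0,0,0,0,-0.1636])

```text
time: 26.95
position: [0.6142, -0.0792, 0.2598]
tool_rot: [0.991, 0.136, 0.0, 0.0]
ft_force: [-0.5, -0.3, -0.0]
grip_width: 0.0433
grip_force: 0.0
```

>>> arm_command(deltas=[0,-0.03,-0.05,0,0,0,-0.03,-0.05,0,0,0,-0.03,-0.05,0,0,0,0,0,0,0])

```text
time: 27.45
position: [0.4836, 0.0444, 0.2596]
tool_rot: [0.991, 0.135, -0.002, -0.0]
ft_force: [1.1, -2.0, -1.0]
grip_width: 0.0437
grip_force: 0.0
```

```bash
python3 hd.py
```

```text
t27.45 jig mm [-148.8  103.2] z 259.6 toolx ang in jig 24.5 y -65.5 tz [-3.5e-03  5.0e-04 -1.0e+00] F jig [ 1.43 -1.76] -0.99 M [-0.121  0.119  0.013] w 43.7 gf 0.0 q [-0.14  0.29  1.72  0.    1.13  1.16]
scene deck 837 [[-53.3, -35.7, 67.2], [16.4, -6.5, 72.2], [52.5, 36.5, 77.1]]
scene arm1 40 [[-9.9, 60.1, 120.9], [2.6, 65.4, 133.2], [9.0, 69.8, 136.8]]
scene arm2 43 [[-10.1, 25.4, 120.5], [0.9, 30.1, 133.3], [9.0, 34.8, 137.4]]
scene htop 110 [[-11.7, -8.8, 189.0], [0.8, 1.6, 193.8], [11.4, 14.1, 198.3]]
scene hall 209 [[-9.9, -10.9, 155.0], [5.8, 0.3, 189.4], [13.2, 14.5, 198.0]]
scene predicted top 314.51310228962313 264.3298572447474
crop scene 286 236 6.964285714285714
top deck 566 [[-54.1, -36.4, 67.0], [-10.8, -3.4, 72.3], [51.5, 35.1, 77.4]]
top arm1 26 [[-10.9, 60.2, 127.7], [-2.1, 64.9, 133.2], [6.6, 69.7, 138.5]]
top arm2 24 [[-9.9, 25.5, 130.1], [-1.0, 30.2, 134.8], [7.9, 34.6, 139.7]]
top htop 79 [[-13.6, -9.4, 189.1], [-2.1, 2.3, 194.4], [9.6, 14.0, 200.6]]
top hall 92 [[-14.5, -10.0, 170.2], [-4.1, 1.8, 194.0], [9.4, 14.0, 200.1]]
top predicted top 334.4827745400793 212.8637927291054
crop top 306 184 6.964285714285714
wrist deck 7137 [[-53.5, -35.1, 67.2], [-13.9, 3.5, 71.9], [52.3, 37.4, 73.7]]
wrist arm1 504 [[-9.7, 60.2, 122.3], [-1.0, 65.0, 132.2], [8.7, 69.8, 133.7]]
wrist arm2 487 [[-9.9, 25.3, 121.8], [-1.1, 30.1, 133.5], [8.3, 34.8, 135.0]]
wrist htop 2030 [[-12.9, -6.6, 188.6], [-1.9, 5.6, 193.6], [9.9, 15.4, 195.7]]
wrist hall 3508 [[-14.1, -5.9, 155.2], [-3.8, 9.3, 191.1], [9.5, 16.3, 195.5]]
wrist predicted top 602.1427951506944 94.62578539943777
crop wrist 565 57 5.27027027027027
```

View pics/hd.png

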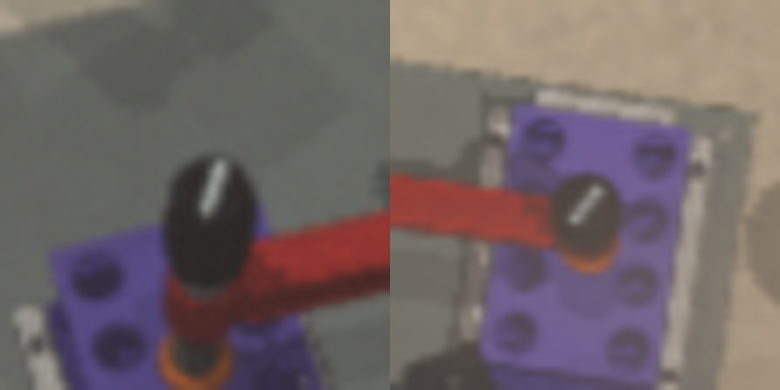

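The white mark on the handle has turned about 215°. The jaw is tilted and held, the deck is unmoved, and the robot is clear. Handing in.

```bash
python3 -c "
from rig import order; print(order.hand_in())"
```

```text
the job is handed in; nothing more can be done
None
```

The rack is home against the stop with its deck unshifted, the jaw is pressed down and bound, the handle is 0.6 turn past binding, and I handed the job in at 27 s; the hand-in gave no verdict, and the foot's press can't be measured directly (I estimate 18–28 N).

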